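# Show the clipper cap to the lamp, then snap it on and keep it pressed

### The job

Pick up the white snap cap from the blue mat and hold it about 7 cm in front of the lamp's violet window, at the window's height, with its red-dot face squarely to the window for a full second; then turn it half round and give its green-dot face the same full second. Then press the cap, in line with the clipper, straight down over the stud on top of the gold clipper until it clicks, and keep pressing it down with about 10 N so that the sprung copper collar stays pushed in. Finish like that, still gripping the cap and pressing; leave the comb, the spray bottle and the oil bottle alone.

Things in the scene. Friction and masses are not known exactly. Their poses are not given: they have to be found in the camera images.
- cap_center (a point): Centre, half-way up, of the loose white plastic snap cap: a block 36 mm (its x) by 30 mm (its y) by 48 mm high (its z, up), 45 g, standing mouth down on the blue mat (4 mm thick). Its +x face has a red dot, its -x face a green dot, with matching stripes along those edges of its top; the plain y faces, 30 mm apart, are for gripping. It may go onto the stud either way round.
- cap_mouth (a point): Centre of the cap's open underside, 24 mm below its centre; same axes. The hollow: a 16.6 mm square mouth with a 3 mm thick lip, wider behind the lip, 31 mm deep.
- lamp_window (a point): Centre of the violet window (62 mm wide, 40 mm high) of the fixed black lamp, 135 mm above the work surface; -x of this frame points straight out of the window, z is up. The lamp head is 90 mm wide, its top is at 166 mm and its underside at 104 mm; its grey foot, 16 mm high, reaches 25 mm out in front of the window.
- stud_seat (a point): Point on the axis of the upright steel stud on top of the clipper, at the resting height of the copper collar's top, 165 mm above the work surface. z is up; the neck below is 25 mm thick and 15 mm tall. The cap's x must be in line with this frame's x, either way round. The stud is 14 mm thick; its tapered tip stands 22 mm above this point. The cap is home when its mouth is at or below this point.
- clipper: Gold clipper, 46 (x) by 40 mm (y), black stripe down its x faces, fixed upright in a black dock 100 (x) by 85 mm. Spring balls in the stud's +x and -x sides hold the cap's lip back: the mouth meets them about 13 mm above stud_seat, the push rises to about 6 to 12 N, then drops at once (the click) about 7 mm above stud_seat; the cap is drawn down onto the collar. Origin under the dock, axes as stud_seat.
- cap: The same white cap, its origin at the centre of its underside (the mouth).
- collar (a joint): The copper collar (37 mm across) round the foot of the stud: how far it is pushed down, in m, 0 at rest to 0.007 at its stop. It starts to yield at 3 N and takes 1.5 N more for each further mm (about 10 N at 4.7 mm).
- comb_center (a point): Black comb, 180 by 28 mm, 5 mm thick, lying on the surface; leave it alone.
- spray_center (a point): Half-way up the red spray bottle, 66 mm thick, 182 mm tall; leave it alone.
- oil_center (a point): Half-way up the small amber oil bottle, 30 mm thick, 75 mm tall; leave it alone.
There are look-alikes about, which are no part of the job. Of the things shaped like the cap, the white one is meant.

How it is judged:
On the way, in this order (a step that is already met when the one before it is completed fails the run):
1. the red-dot face looks squarely at the lamp window from about 7 cm (x of lamp_window in the frame of cap_center between 0.04 and 0.115 m and y of lamp_window in the frame of cap_center between -0.027 and 0.027 m and z of lamp_window in the frame of cap_center between -0.027 and 0.027 m and x of cap_center in the frame of lamp_window below -0.04 m and y of cap_center in the frame of lamp_window between -0.03 and 0.03 m), for 0.8 s.
2. then the green-dot face looks squarely at the lamp window from about 7 cm (x of lamp_window in the frame of cap_center between -0.115 and -0.04 m and y of lamp_window in the frame of cap_center between -0.027 and 0.027 m and z of lamp_window in the frame of cap_center between -0.027 and 0.027 m and x of cap_center in the frame of lamp_window below -0.04 m and y of cap_center in the frame of lamp_window between -0.03 and 0.03 m), for 0.8 s.
At the end, for the whole second after the job is handed in: the cap is clicked home upright on the stud (within 4 mm of its axis, within 7 degrees of upright, in line with the clipper to 11 degrees) and the robot, still gripping it, keeps the collar pushed in by more than 2 mm (about 6 N) through the last second (horizontal distance between cap_mouth and stud_seat below 0.004 m and z of cap_mouth in the frame of stud_seat below 0 m and angle between cap_center's own z axis and vertical below 0.12 rad and angle between the x axis of cap_center and the x axis of stud_seat, either way round below 0.2 rad and value of joint collar above 0.002 m and contact force between the fingers and cap above 2 N); the arm keeps its last pose, push and grip.
It fails at once if the cap is forced on with more than 45 N (contact force between cap and clipper above 45 N).
It fails at once if the comb is disturbed (distance of comb_center from where it was at the start of the episode above 0.02 m).
It fails at once if the spray bottle is disturbed (distance of spray_center from where it was at the start of the episode above 0.02 m or angle between spray_center's own z axis and vertical above 0.3 rad).
It fails at once if the oil bottle is disturbed (distance of oil_center from where it was at the start of the episode above 0.02 m or angle between oil_center's own z axis and vertical above 0.3 rad).
It also fails if it takes over 72 s, if anything falls off the work surface, if the arm or the gripper's body presses on something with over 40 N, if the wrist force passes 120 N, or if a joint passes its speed limit or range.

### The arm

A 7-joint arm with a two-finger parallel gripper is mounted at the origin on the work surface. World frame = base frame: x ahead of the robot, y to its left, z up, the work surface at z = 0. Lengths are in m, angles in rad, forces in N, time in s.
With the tool pointing down it reaches from about 0.4 to 0.9 m from the base axis. Payload 5.6 kg.
Tool frame: the origin (TCP) lies between the finger pads; the fingertips stand 22 mm ahead of it and the grasp point (between the pads) lies 3 mm ahead of it; z points along the fingers, y is the line along which they close (so a half turn about z gives the same grasp; the last joint's range is limited). The gripper opens to 92 mm and grips with 3 to 60 N. Pads are 20 mm wide; open, the fingers measure 128 mm over their backs; the gripper's body (75 mm by 189 mm) begins 69 mm behind the grasp point.
Start: joints at [1.219, 0.468, -0.012, 1.603, 0.006, 1.071, -0.056], TCP at [0.198, -0.619, 0.237] pointing down, gripper open.
Joint ranges: [-2.53, 2.53], [-0.31, 2.02], [-1.57, 1.55], [0.28, 2.44], [-1.29, 4.43], [0.15, 1.84], [-2.92, 2.92]. Speed limits (rad/s): [2.57, 2.57, 3.14, 3.14, 3.14, 3.14, 3.14].

### API

Orientations are given as a rotation vector (axis times angle).
In Python, from plant import readout, eyes, manip gives the robot as it stands.
- The arm moves only by the tool jog_arm, never from a script. Its argument "targets" is a list of rows, each a list of 7 numbers: the closure in counts, from 0 (fully open) to 255 (shut), then the shift along the tool's x, y, z in units of 60 mm (1.0 is 60 mm), then the turn, a rotation vector about the tool's x, y, z in units of 5 degrees (1.0 is 5 degrees). In form: [[claw, tx, ty, tz, ax, ay, az], ...]. A call has 1 to 12 rows; each row shifts and turns the commanded pose from where the row before left it, along the tool's axes as they then stand; what a row does not reach is not made up. A row lasts 1/8 s, in which the tool goes at most 62.5 mm and 10.7 degrees, less where a joint would pass 70% of its speed; a pose out of reach is approached as far as the arm can. A call is refused whole if a number of a shift passes 1 or a number of a turn 1, either way. A call with a gripper value outside its range is refused whole. The fingers move at their own pace and stop on an object; the grip force is fixed at half the most. Time passes only in rows, so rows that do not move let the fingers close. It gives the time, the measured TCP pose, the force, the opening and the grip force at its end, in the units of the state.
- readout.read_state(): the state, without advancing time (a new reading comes with each control period).
- eyes.camera(name): name is "side" or "top" or "wrist"; returns a dict with "color" (480x640x3 uint8, blue, green, red), "range_z" (480x640 float32, m along the optical axis (not along the pixel's ray), 0 where there is no reading), "K" (3x3 intrinsics, pixels), "T" (4x4, takes a point from camera to world coordinates). Camera axes: x right, y up, looking along -z (the intrinsics and any distortion apply to the point x, -y, -z); pixel columns grow to the right and rows downward; lengths in m; the calibration is good to about 2 mm. A picture is of the moment at which its call begins.
- manip.sign_off(): hands the job in; it is judged then, once.
The state is a dict: "t": time; "qpos": joint angles; "joint_velocities": joint speeds; "effort": joint torques, N m; "tcp_pos": TCP position; "tcp_rot": TCP orientation; "wrist_force": force on the tool from outside, world axes, zero at the start; "ft_torque": the same for the moment, N m; "gripper_width": opening from 0.0 (shut) to 1.0 (fully open); "grip_force": force on a finger pad.
Only numpy, scipy, OpenCV 4.12 (cv2) and the standard library are available. Lean on these libraries where they do the work, as an engineer would, in place of code of your own. Each camera call takes 0.05 s, during which the arm holds its last target. There are 200 camera calls.

## Working session

There is one attempt and no reset: what is moved stays moved. The work goes in short steps, Python scripts to look and compute and a tool call to move; the robot and the scene stay as the last step left them, time stands still between calls to the robot, and variables do not carry over. Pictures are saved under pics/ and viewed, at most 10 in all, crops included, and the job is handed in when it is done.

Besides the shell and the picture viewer there is one more tool, called as name([rows], argument=value, ...), one row to a line, values as JSON. jog_arm: Moves the arm, as the interface text tells. Its arguments: {"type":"object","properties":{"targets":{"type":"array","items":{"type":"array","items":{"type":"number"}}}},"required":["targets"]}

```bash
mkdir -p pics
cat > h.py <<'E'
import numpy as np,cv2
from plant import readout,eyes,manip
def snap(n,f):
    c=eyes.camera(n); cv2.imwrite(f'pics/{f}.png',c['color']); np.savez(f'{f}.npz',**c); return c
def pt(c,u,v,r=2):
    d=c['range_z'][v-r:v+r+1,u-r:u+r+1]; d=np.median(d[d>0]); K=c['K']
    p=np.array([(u-K[0,2])/K[0,0]*d,-(v-K[1,2])/K[1,1]*d,-d,1]); return (c['T']@p)[:3]
def load(f): return dict(np.load(f'{f}.npz'))
E
python3 - <<'E'
from h import *
for n in ('top','side'):
    c=snap(n,n+'1'); print(c['K'],c['T'].round(3))
print(readout.read_state())
E
```

```text
[[442.51744714   0.         318.08775001]
 [  0.         442.51744714 236.45660704]
 [  0.           0.           1.        ]] [[ 0.025  0.984 -0.177  0.355]
 [-1.     0.023 -0.014  0.016]
 [-0.01   0.178  0.984  1.136]
 [ 0.     0.     0.     1.   ]]
[[483.46475241   0.         315.01564753]
 [  0.         483.46475241 236.99601527]
 [  0.           0.           1.        ]] [[-0.866  0.347 -0.361  0.139]
 [-0.501 -0.613  0.611  0.723]
 [-0.009  0.71   0.705  0.935]
 [ 0.     0.     0.     1.   ]]
{'t': 0.1, 'qpos': array([ 1.21896326,  0.46832157, -0.01162327,  1.60351988,  0.00602507,
        1.07144084, -0.05629277]), 'joint_velocities': array([ 0.00060994, -0.00115669, -0.00111446, -0.00329772,  0.00087928,
       -0.00070114, -0.00051895]), 'effort': array([ 1.14795523e-03, -5.21651387e+01, -1.22945398e-02, -2.44369233e+01,
       -5.67522075e-02,  1.40260166e-02,  3.26710460e-05]), 'tcp_pos': array([ 0.19735601, -0.61878823,  0.23571937]), 'tcp_rot': array([-3.10262750e+00, -4.82898689e-01,  6.01793601e-04]), 'wrist_force': array([-0.63952515, -0.78897105,  0.21767878]), 'ft_torque': array([ 0.06535502,  0.00691019, -0.05702401]), 'grip_force': 0.0, 'gripper_width': 0.9985203541172784}
```

View pics/top1.png

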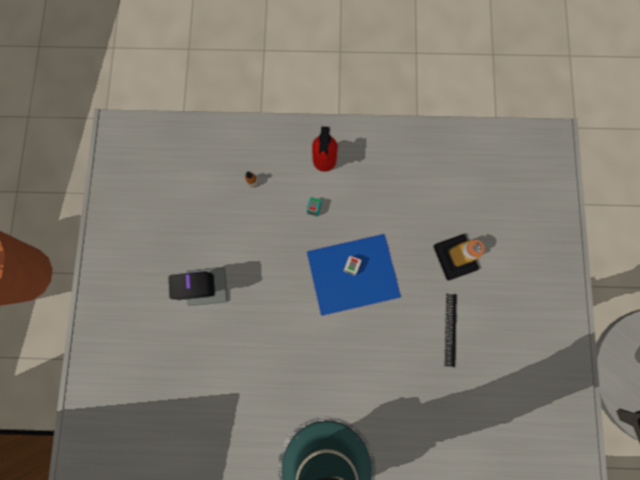

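View pics/side1.png

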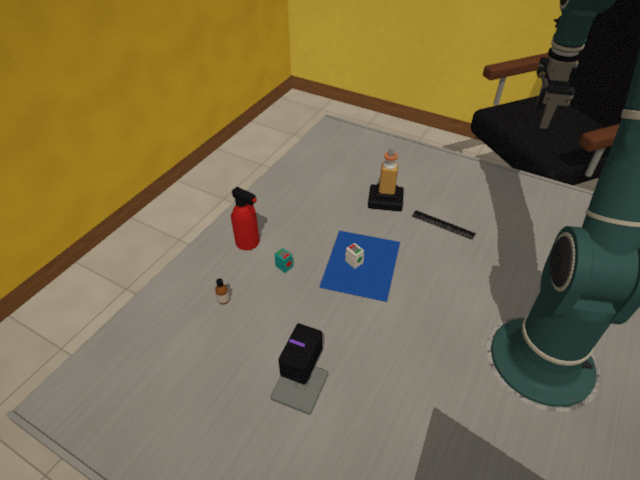

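The top view shows the mat at (353,275) with the white cap at (353,265), and a teal look-alike at (315,206). The lamp is at (192,286), the clipper at (465,253), the comb at (450,330), the spray bottle at (324,150) and the oil bottle at (250,178). The side view shows the same layout. Next I'll enlarge the parts that matter.

Run:
```python
from h import *
t=load('top1');s=load('side1')
def cr(c,u,v,w,h,W=400,H=300): return cv2.resize(c['color'][v:v+h,u:u+w],(W,H),interpolation=cv2.INTER_CUBIC)
m=np.vstack([np.hstack([cr(t,160,255,80,60),cr(s,260,320,120,90)]),np.hstack([cr(t,333,250,40,30),cr(t,425,225,80,60)])])
cv2.imwrite('pics/m1.png',m)
for n,c,l in (('top',t,[(175,290),(205,290),(190,277),(220,296),(353,265),(380,290),(470,250),(478,248),(445,255),(315,206)]),('side',s,[(300,345),(298,365),(300,390),(355,250),(388,175),(391,158)])):
    for u,v in l: print(n,u,v,pt(c,u,v,1).round(4))
```

```text
top 175 290 [0.4041 0.3393 0.1673]
top 205 290 [0.4058 0.2741 0.1657]
top 190 277 [0.4334 0.3093 0.1653]
top 220 296 [0.3995 0.2754 0.0143]
top 353 265 [ 0.4816 -0.0561  0.0524]
top 380 290 [ 0.425  -0.1285  0.0046]
top 470 250 [ 0.5079 -0.3066  0.165 ]
top 478 248 [ 0.5094 -0.3171  0.1858]
top 445 255 [ 0.5146 -0.2878  0.0321]
top 315 206 [0.6297 0.0413 0.0481]
side 300 345 [0.4148 0.3159 0.1687]
side 298 365 [0.3974 0.3516 0.1662]
side 300 390 [0.414  0.3264 0.017 ]
side 355 250 [ 0.4795 -0.0493  0.0549]
side 388 175 [ 0.5074 -0.3016  0.1112]
side 391 158 [ 0.506  -0.3051  0.1666]
```

View pics/m1.png

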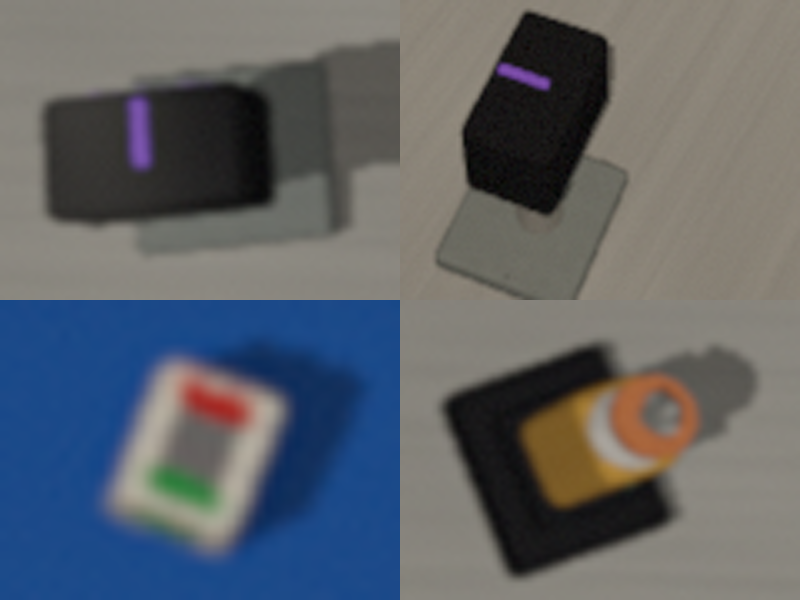

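The stripe on the lamp top runs to the far (+x) edge, and there are violet glints along that edge. The window therefore seems to face world +x, away from the robot. The cap's red stripe is on its +x side, with green nearer the robot. Next I'll fit the shapes from the depth data.

```bash
cat >> h.py <<'E'
def cloud(c):
    d=c['range_z'];K=c['K'];v,u=np.mgrid[:480,:640]
    P=np.stack([(u-K[0,2])/K[0,0]*d,-(v-K[1,2])/K[1,1]*d,-d,np.ones_like(d)],-1)@c['T'].T
    P[d<=0]=np.nan; return P[...,:3]
def fit(c,cen,r,z0,z1,mask=None):
    P=cloud(c);m=(np.hypot(P[...,0]-cen[0],P[...,1]-cen[1])<r)&(P[...,2]>z0)&(P[...,2]<z1)
    if mask is not None: m&=mask
    q=P[m]; R=cv2.minAreaRect((q[:,:2]*1000).astype(np.float32)); return len(q),q.mean(0).round(4),[np.round(x,1) for x in R]
E
python3 - <<'E'
from h import *
for n in('top1','side1'):
    c=load(n);b=c['color'].astype(int);print(n)
    print('head',fit(c,(.42,.31),.09,.155,.18))
    print('foot',fit(c,(.42,.31),.11,.009,.022))
    print('cap',fit(c,(.48,-.055),.05,.044,.06))
    print('dock',fit(c,(.508,-.305),.08,.024,.04)); 
    print('shaft',fit(c,(.508,-.305),.05,.17,.195)); print('collar',fit(c,(.508,-.305),.05,.158,.17))
    vi=(b[...,0]>b[...,1]+40)&(b[...,2]>b[...,1]+20)
    P=cloud(c); k=vi&(np.hypot(P[...,0]-.42,P[...,1]-.31)<.1); print('violet',P[k].round(3)[::6].tolist())
E
```

```text
top1
head (1032, array([0.4162, 0.3098, 0.1653]), [array([417.2, 311.5]), array([56. , 90.1]), np.float64(7.5)])
foot (666, array([0.4204, 0.2942, 0.0155]), [array([424.2, 311.8]), array([89.8, 99.5]), np.float64(7.6)])
cap (181, array([ 0.4829, -0.0554,  0.0519]), [array([483.4, -55.7]), array([29.7, 36.1]), np.float64(69.0)])
dock (685, array([ 0.5084, -0.3111,  0.0297]), [array([ 512.5, -318.5]), array([99.6, 84.9]), np.float64(21.0)])
shaft (55, array([ 0.5123, -0.3181,  0.1805]), [array([ 513. , -319.6]), array([14.6, 17.8]), np.float64(80.3)])
collar (177, array([ 0.5116, -0.3172,  0.1652]), [array([ 512.9, -319. ]), array([35.5, 36.5]), np.float64(50.5)])
violet [[0.438, 0.319, 0.164], [0.433, 0.317, 0.168], [0.431, 0.314, 0.165], [0.426, 0.317, 0.167], [0.424, 0.312, 0.168], [0.42, 0.316, 0.167], [0.418, 0.312, 0.168], [0.413, 0.316, 0.166], [0.411, 0.309, 0.166]]
side1
head (1334, array([0.4123, 0.3172, 0.1668]), [array([415. , 313.1]), array([55.5, 91.1]), np.float64(7.5)])
foot (1369, array([0.4122, 0.327 , 0.0174]), [array([422.1, 314. ]), array([ 90.2, 100.2]), np.float64(8.0)])
cap (165, array([ 0.4805, -0.0517,  0.0528]), [array([482.4, -54.8]), array([32.5, 40.9]), np.float64(69.4)])
dock (422, array([ 0.5053, -0.3035,  0.0312]), [array([ 511.5, -317.5]), array([99.3, 87.9]), np.float64(21.6)])
shaft (43, array([ 0.5112, -0.3165,  0.1795]), [array([ 511.5, -311.5]), array([22.1, 23.7]), np.float64(13.0)])
collar (83, array([ 0.5095, -0.3134,  0.1661]), [array([ 510.9, -316.6]), array([33.2, 35.7]), np.float64(26.8)])
violet [[0.438, 0.314, 0.169], [0.434, 0.314, 0.168], [0.436, 0.317, 0.168], [0.426, 0.312, 0.169], [0.432, 0.316, 0.166], [0.422, 0.312, 0.168], [0.425, 0.316, 0.168], [0.415, 0.312, 0.17], [0.42, 0.315, 0.167], [0.409, 0.311, 0.169], [0.409, 0.311, 0.167]]
```

The geometry checks out. The foot reaches 25 mm past the +x face of the head, so the window faces +x with yaw 7.5°, centred at about (0.4445, 0.316, 0.135). The cap is at (0.483, -0.055) with its x at -21°, and the stud is at (0.512, -0.318) with yaw 21°. Next is a small planner.

```bash
cat >> h.py <<'E'
from scipy.spatial.transform import Rotation as R
def pose():
    s=readout.read_state(); r=R.from_rotvec(s['tcp_rot']); return s,np.array(s['tcp_pos']),r
def down(yaw):  # tool z down, tool y at yaw (deg)
    a=np.radians(yaw); y=np.array([np.cos(a),np.sin(a),0]); z=np.array([0,0,-1.]); return R.from_matrix(np.c_[np.cross(y,z),y,z])
def plan(pos,yaw,n,claw,turn=None,start=None):
    """rows to pos/yaw; turn = forced total yaw change (deg) if over a half turn"""
    s,p,r=pose()
    y0=np.degrees(np.arctan2(*r.as_matrix()[[1,0],1]))
    d=(yaw-y0+180)%360-180 if turn is None else turn
    for i in range(1,n+1):
        tp=p0+(np.array(pos)-p0)*i/n if i>1 else p+(np.array(pos)-p)/n
        if i==1: p0=p.copy()
        sh=np.round(r.inv().apply(tp-p)/.06,2); tr=np.round(np.degrees((r.inv()*down(y0+d*i/n)).as_rotvec())/5,2)
        p=p+r.apply(sh*.06); r=r*R.from_rotvec(np.radians(tr*5))
        print([claw,*(sh+0.).tolist(),*(tr+0.).tolist()],end=',\n' if i%12 else '\n--\n')
    print('now yaw %.2f'%y0,'end',p.round(4))
E
python3 -c "
from h import *
plan((.483,-.055,.15),-111,13,0)"
```

```text
[0, 0.57, -0.58, 0.11, -0.02, 0.0, 0.6],
[0, 0.54, -0.6, 0.11, 0.0, 0.0, 0.59],
[0, 0.5, -0.64, 0.11, 0.0, 0.0, 0.6],
[0, 0.47, -0.66, 0.11, 0.0, 0.0, 0.59],
[0, 0.44, -0.68, 0.11, 0.0, 0.0, 0.6],
[0, 0.4, -0.7, 0.11, 0.0, 0.0, 0.59],
[0, 0.37, -0.73, 0.11, 0.0, 0.0, 0.6],
[0, 0.32, -0.74, 0.11, 0.0, 0.0, 0.59],
[0, 0.29, -0.76, 0.11, 0.0, 0.0, 0.6],
[0, 0.25, -0.77, 0.11, 0.0, 0.0, 0.59],
[0, 0.2, -0.78, 0.11, 0.0, 0.0, 0.6],
[0, 0.17, -0.79, 0.11, 0.0, 0.0, 0.59]
--
[0, 0.13, -0.8, 0.11, 0.0, 0.0, 0.6],
now yaw -72.31 end [ 0.4832 -0.0553  0.1499]
```

jog_arm([
  [0,0.57,-0.58,0.11,-0.02,0,0.6],
  [0,0.54,-0.6,0.11,0,0,0.59],
  [0,0.5,-0.64,0.11,0,0,0.6],
  [0,0.47,-0.66,0.11,0,0,0.59],
  [0,0.44,-0.68,0.11,0,0,0.6],
  [0,0.4,-0.7,0.11,0,0,0.59],
  [0,0.37,-0.73,0.11,0,0,0.6],
  [0,0.32,-0.74,0.11,0,0,0.59],
  [0,0.29,-0.76,0.11,0,0,0.6],
  [0,0.25,-0.77,0.11,0,0,0.59],
  [0,0.2,-0.78,0.11,0,0,0.6],
  [0,0.17,-0.79,0.11,0,0,0.59],
])

```text
t: 1.6
tcp_pos: [0.4615, -0.0978, 0.1564]
tcp_rot: [3.101, -0.495, 0.001]
wrist_force: [-0.3, 0.2, 0.6]
gripper_width: 1.004
grip_force: 0.0
```

jog_arm([
  [0,0.13,-0.8,0.11,0,0,0.6],
  [0,0,0,0,0,0,0],
])

```text
t: 1.85
tcp_pos: [0.4842, -0.052, 0.1494]
tcp_rot: [3.091, -0.562, -0.0]
wrist_force: [-0.6, -0.5, -0.2]
gripper_width: 0.999
grip_force: 0.0
```

Run:
```python
from h import *
c=snap('wrist','w1'); print(pose()[1],c['T'].round(3),fit(c,(.483,-.055),.04,.044,.06))
plan((.483,-.055,.037),-111,4,0)
```

```text
[ 0.48342133 -0.05438996  0.14950532] [[-0.351  0.904  0.243  0.552]
 [-0.936 -0.339 -0.091 -0.078]
 [-0.    -0.26   0.966  0.297]
 [ 0.     0.     0.     1.   ]] (1888, array([ 0.4843, -0.0541,  0.0514]), [array([483.1, -53.7]), array([30. , 36.3]), np.float64(69.3)])
[0, 0.0, 0.0, 0.47, 0.02, 0.0, 0.01],
[0, 0.0, 0.01, 0.47, 0.0, 0.0, 0.01],
[0, 0.0, 0.0, 0.47, 0.0, 0.0, 0.01],
[0, 0.0, 0.0, 0.47, 0.0, 0.0, 0.01],
now yaw -110.78 end [ 0.4832 -0.055   0.0367]
```

View pics/w1.png

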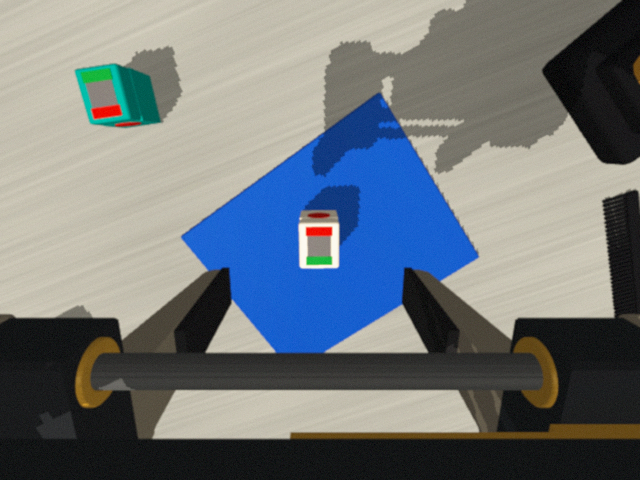

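The wrist view shows the white cap centred between the fingers at (320,240), red stripe on the far side and square to the gripper. The teal look-alike at (100,95) is well clear. I'll descend and grip.

jog_arm([
  [0,0,0,0.47,0.02,0,0.01],
  [0,0,0.01,0.47,0,0,0.01],
  [0,0,0,0.47,0,0,0.01],
  [0,0,0,0.47,0,0,0.01],
  [0,0,0,0,0,0,0],
  [255,0,0,0,0,0,0],
  [255,0,0,0,0,0,0],
  [255,0,0,0,0,0,0],
  [255,0,0,0,0,0,0],
  [255,0,0,0,0,0,0],
])

```text
t: 3.15
tcp_pos: [0.4834, -0.0566, 0.0374]
tcp_rot: [-3.088, 0.578, -0.002]
wrist_force: [-0.8, -0.3, 0.7]
gripper_width: 0.48
grip_force: 0.0
```

Run:
```python
from h import *
print(pose()[0]); 
plan((.519,.3255,.144),97.5,36,255,turn=-151.5)
```

```text
{'t': 3.15, 'qpos': array([ 0.17897404,  0.52429373, -0.15815178,  2.11269104,  0.16115145,
        0.51412404, -2.03965621]), 'joint_velocities': array([ 6.94925219e-04,  5.69353067e-03,  1.25386509e-03,  1.12991992e-03,
       -1.33743758e-06, -1.95861451e-03, -7.17966888e-04]), 'effort': array([ 2.30508501e-02, -4.41104078e+01, -1.69292808e+00, -1.36377490e+01,
        1.69706909e-02, -7.86719704e-02,  4.02210808e-04]), 'tcp_pos': array([ 0.48343772, -0.05655868,  0.03741865]), 'tcp_rot': array([-3.08780076e+00,  5.78081156e-01, -2.30002913e-03]), 'wrist_force': array([-0.76150013, -0.32996964,  0.71551385]), 'ft_torque': array([ 0.10581471, -0.03754643, -0.03102093]), 'grip_force': 0.0, 'gripper_width': 0.47955069300311265}
[255, -0.05, -0.17, -0.05, -0.01, -0.02, 0.84],
[255, -0.06, -0.17, -0.05, 0.0, 0.0, 0.84],
[255, -0.07, -0.16, -0.05, 0.01, 0.0, 0.84],
[255, -0.09, -0.16, -0.05, 0.0, 0.0, 0.85],
[255, -0.09, -0.15, -0.05, 0.0, 0.0, 0.84],
[255, -0.11, -0.14, -0.05, 0.0, 0.0, 0.84],
[255, -0.12, -0.13, -0.05, 0.0, 0.0, 0.84],
[255, -0.12, -0.13, -0.04, 0.0, 0.0, 0.84],
[255,
[... 557 characters left out ...]
, 0.84],
[255, -0.17, 0.04, -0.05, 0.0, 0.0, 0.85],
[255, -0.17, 0.06, -0.04, 0.0, 0.0, 0.84],
[255, -0.16, 0.07, -0.05, 0.0, 0.0, 0.84]
--
[255, -0.16, 0.08, -0.05, 0.0, 0.0, 0.84],
[255, -0.15, 0.09, -0.05, 0.0, 0.0, 0.84],
[255, -0.15, 0.1, -0.05, 0.0, 0.0, 0.84],
[255, -0.13, 0.12, -0.05, 0.0, 0.0, 0.85],
[255, -0.13, 0.12, -0.05, 0.0, 0.0, 0.84],
[255, -0.12, 0.13, -0.05, 0.0, 0.0, 0.84],
[255, -0.11, 0.14, -0.05, 0.0, 0.0, 0.84],
[255, -0.1, 0.15, -0.05, 0.0, 0.0, 0.84],
[255, -0.09, 0.16, -0.05, 0.0, -0.01, 0.84],
[255, -0.07, 0.16, -0.05, 0.0, 0.0, 0.85],
[255, -0.07, 0.16, -0.05, 0.0, 0.0, 0.84],
[255, -0.05, 0.17, -0.05, 0.0, 0.0, 0.84]
--
now yaw -111.21 end [0.5191 0.3254 0.1442]
```

jog_arm([
  [255,0,0,0,0,0,0],
  [255,0,0,0,0,0,0],
  [255,0,0,0,0,0,0],
  [255,0,0,0,0,0,0],
  [255,0,0,0,0,0,0],
  [255,0,0,-0.1,0,0,0],
  [255,0,0,-0.3,0,0,0],
  [255,0,0,-0.4,0,0,0],
  [255,0,0,-0.4,0,0,0],
  [255,0,0,-0.4,0,0,0],
  [255,0,0,0,0,0,0],
])

```text
t: 4.53
tcp_pos: [0.4843, -0.0569, 0.1349]
tcp_rot: [-3.088, 0.579, -0.008]
wrist_force: [0.7, 0.7, -1.4]
gripper_width: 0.325
grip_force: 30.0
```

Run:
```python
from h import *
plan((.519,.3255,.144),97.5,32,255,turn=-151.5)
c=snap('wrist','w2')
```

```text
[255, -0.06, -0.19, 0.0, -0.01, -0.05, 0.95],
[255, -0.07, -0.19, -0.01, 0.0, 0.0, 0.94],
[255, -0.08, -0.18, 0.0, 0.0, 0.0, 0.95],
[255, -0.1, -0.17, -0.01, -0.01, 0.0, 0.95],
[255, -0.12, -0.17, 0.0, 0.0, 0.0, 0.94],
[255, -0.13, -0.15, -0.01, 0.0, 0.0, 0.95],
[255, -0.14, -0.14, 0.0, 0.0, 0.0, 0.95],
[255, -0.15, -0.13, -0.01, 0.0, 0.0, 0.94],
[255, -0.16, -0.12, 0.0, 0.0, 0.0, 0.95],
[255, -0.17, -0.11, -0.01, 0.0, 0.0, 0.95],
[255, -0.18, -0.09, 0.0, 0.0, 0.0, 0.95],
[255, -0.18, -0.07, -0.01, 0.0, 0.0, 0.94]
--
[255, -0.2, -0.06, 0.0, 0.0, -0.01, 0.95],
[255, -0.19, -0.04, -0.01, 0.0, 0.0, 0.95],
[255, -0.2, -0.03, 0.0, 0.0, 0.0, 0.94],
[255, -0.2, -0.01, -0.01, 0.0, 0.0, 0.95],
[255, -0.2, 0.01, 0.0, 0.0, 0.0, 0.95],
[255, -0.2, 0.02, -0.01, 0.0, 0.0, 0.94],
[255, -0.19, 0.04, 0.0, 0.0, 0.0, 0.95],
[255, -0.2, 0.05, -0.01, 0.0, 0.0, 0.95],
[255, -0.18, 0.07, 0.0, 0.0, 0.0, 0.94],
[255, -0.18, 0.09, 0.0, 0.0, 0.0, 0.95],
[255, -0.18, 0.1, -0.01, 0.0, 0.0, 0.95],
[255, -0.16, 0.11, 0.0, 0.01, 0.0, 0.94]
--
[255, -0.15, 0.13, -0.01, 0.0, 0.0, 0.95],
[255, -0.15, 0.14, 0.0, 0.0, 0.0, 0.95],
[255, -0.13, 0.15, -0.01, 0.0, 0.0, 0.95],
[255, -0.11, 0.16, 0.0, 0.0, 0.0, 0.94],
[255, -0.11, 0.18, -0.01, 0.0, 0.0, 0.95],
[255, -0.09, 0.17, 0.0, 0.0, 0.0, 0.95],
[255, -0.07, 0.19, -0.01, 0.0, 0.0, 0.94],
[255, -0.06, 0.19, 0.0, 0.0, 0.0, 0.95],
now yaw -111.23 end [0.5189 0.3254 0.1439]
```

View pics/w2.png

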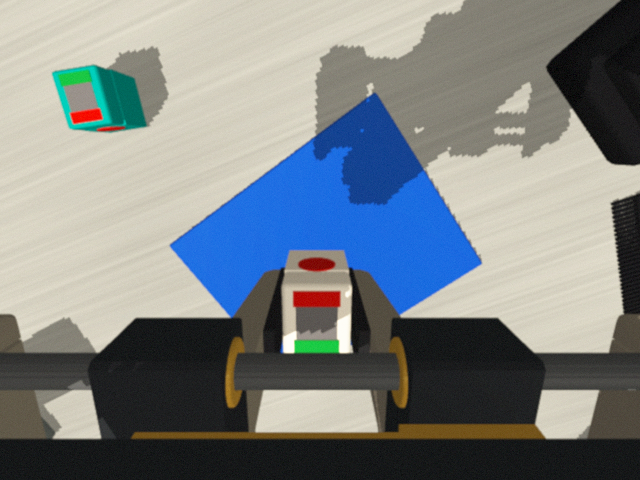

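The cap is gripped squarely and upright, with the red dot at (317,264) on the tool's +x side and a grip force of 30 N. Next I'll move to the lamp.

jog_arm([
  [255,-0.06,-0.19,0,-0.01,-0.05,0.95],
  [255,-0.07,-0.19,-0.01,0,0,0.94],
  [255,-0.08,-0.18,0,0,0,0.95],
  [255,-0.1,-0.17,-0.01,0,0,0.95],
  [255,-0.12,-0.17,0,0,0,0.94],
  [255,-0.13,-0.15,-0.01,0,0,0.95],
  [255,-0.14,-0.14,0,0,0,0.95],
  [255,-0.15,-0.13,-0.01,0,0,0.94],
  [255,-0.16,-0.12,0,0,0,0.95],
  [255,-0.17,-0.11,-0.01,0,0,0.95],
  [255,-0.18,-0.09,0,0,0,0.95],
  [255,-0.18,-0.07,-0.01,0,0,0.94],
])

```text
t: 6.08
tcp_pos: [0.4954, 0.0862, 0.1358]
tcp_rot: [2.435, -1.979, -0.005]
wrist_force: [-0.5, -0.4, -0.5]
gripper_width: 0.326
grip_force: 30.0
```

jog_arm([
  [255,-0.2,-0.06,0,0,0,0.95],
  [255,-0.19,-0.04,-0.01,0,0,0.95],
  [255,-0.2,-0.03,0,0,0,0.94],
  [255,-0.2,-0.01,-0.01,0,0,0.95],
  [255,-0.2,0.01,0,0,0,0.95],
  [255,-0.2,0.02,-0.01,0,0,0.94],
  [255,-0.19,0.04,0,0,0,0.95],
  [255,-0.2,0.05,-0.01,0,0,0.95],
  [255,-0.18,0.07,0,0,0,0.94],
  [255,-0.18,0.09,0,0,0,0.95],
  [255,-0.18,0.1,-0.01,0,0,0.95],
  [255,-0.16,0.11,0,0,0,0.94],
])

```text
t: 7.58
tcp_pos: [0.4817, 0.122, 0.1027]
tcp_rot: [-1.374, 2.763, 0.117]
wrist_force: [-0.6, 0.3, -1.1]
gripper_width: 0.325
grip_force: 30.0
```

Run:
```python
from h import *
s,p,r=pose();print(p,s['qpos'].round(2),s['grip_force'])
plan((.519,.3255,.144),97.5,9,255)
```

```text
[0.48169853 0.12201806 0.10273215] [-1.25  1.14  1.55  2.15 -1.29  1.38 -2.92] 29.999452410265803
[255, -0.35, 0.17, -0.04, 0.54, 0.92, 0.99],
[255, -0.32, 0.21, -0.08, 0.0, 0.0, 1.01],
[255, -0.31, 0.23, -0.07, 0.0, 0.0, 1.01],
[255, -0.29, 0.25, -0.08, 0.0, 0.0, 1.01],
[255, -0.26, 0.28, -0.08, 0.0, 0.0, 1.01],
[255, -0.23, 0.3, -0.07, 0.0, 0.0, 1.01],
[255, -0.21, 0.32, -0.08, 0.0, 0.0, 1.01],
[255, -0.18, 0.34, -0.08, 0.0, 0.0, 1.01],
[255, -0.15, 0.35, -0.07, 0.0, 0.0, 1.01],
now yaw 142.97 end [0.5189 0.3252 0.1439]
```

I turned the wrong way and the wrist ran into its range limit, with no harm done. I'll unwind by turning back the other way, which is +314° in all.

Run:
```python
from h import *
plan((.49,.14,.15),-97,24,255,turn=120)
```

```text
[255, -0.02, 0.0, -0.03, 0.46, 0.96, -1.02],
[255, -0.01, 0.01, -0.03, 0.0, 0.0, -1.0],
[255, -0.01, 0.0, -0.04, 0.0, 0.0, -1.0],
[255, -0.02, 0.0, -0.03, 0.0, 0.0, -1.0],
[255, -0.01, -0.01, -0.03, 0.0, 0.0, -1.0],
[255, -0.01, 0.0, -0.04, 0.0, 0.0, -1.0],
[255, -0.02, 0.0, -0.03, 0.0, 0.0, -1.0],
[255, -0.01, -0.01, -0.03, 0.0, 0.0, -1.0],
[255, -0.01, 0.0, -0.03, 0.0, 0.0, -1.0],
[255, -0.01, -0.01, -0.04, 0.0, 0.0, -1.0],
[255, -0.01, -0.01, -0.03, 0.0, 0.0, -1.0],
[255, -0.01, -0.01, -0.03, 0.0, 0.0, -1.0]
--
[255, -0.01, -0.01, -0.04, 0.0, 0.0, -1.0],
[255, -0.01, -0.01, -0.03, 0.0, 0.0, -1.0],
[255, -0.01, -0.01, -0.03, 0.0, 0.0, -1.0],
[255, 0.0, -0.02, -0.03, 0.0, 0.0, -1.0],
[255, -0.01, -0.01, -0.04, 0.0, 0.0, -1.0],
[255, 0.0, -0.01, -0.03, 0.0, 0.0, -1.0],
[255, -0.01, -0.02, -0.03, 0.0, 0.0, -1.0],
[255, 0.0, -0.01, -0.03, 0.0, 0.0, -1.0],
[255, 0.0, -0.01, -0.04, 0.0, 0.0, -1.0],
[255, 0.0, -0.02, -0.03, 0.0, 0.0, -1.0],
[255, 0.0, -0.01, -0.03, 0.0, 0.0, -1.0],
[255, 0.01, -0.01, -0.04, 0.0, 0.0, -1.0]
--
now yaw 142.97 end [0.4902 0.1398 0.1502]
```

jog_arm([
  [255,-0.02,0,-0.03,0.46,0.96,-1],
  [255,-0.01,0.01,-0.03,0,0,-1],
  [255,-0.01,0,-0.04,0,0,-1],
  [255,-0.02,0,-0.03,0,0,-1],
  [255,-0.01,-0.01,-0.03,0,0,-1],
  [255,-0.01,0,-0.04,0,0,-1],
  [255,-0.02,0,-0.03,0,0,-1],
  [255,-0.01,-0.01,-0.03,0,0,-1],
  [255,-0.01,0,-0.03,0,0,-1],
  [255,-0.01,-0.01,-0.04,0,0,-1],
  [255,-0.01,-0.01,-0.03,0,0,-1],
  [255,-0.01,-0.01,-0.03,0,0,-1],
])

```text
t: 9.07
tcp_pos: [0.4862, 0.1315, 0.1268]
tcp_rot: [-2.619, 1.731, 0.001]
wrist_force: [0.1, 0.4, -1.5]
gripper_width: 0.329
grip_force: 30.0
```

Run:
```python
from h import *
s,p,r=pose();print(p,s['qpos'].round(2),s['grip_force'])
plan((.49,.14,.15),-97,12,255,turn=60)
```

```text
[0.48619042 0.1314589  0.12683133] [-1.31  0.98  1.48  2.1  -1.08  1.22 -2.06] 29.99959863955155
[255, -0.01, -0.01, -0.03, -0.02, 0.02, -1.0],
[255, -0.01, -0.01, -0.03, 0.0, 0.0, -1.0],
[255, 0.0, -0.01, -0.04, 0.0, 0.0, -1.0],
[255, -0.01, -0.01, -0.03, 0.0, 0.0, -1.0],
[255, 0.0, -0.01, -0.03, 0.0, 0.0, -1.0],
[255, -0.01, -0.02, -0.03, 0.0, 0.0, -1.0],
[255, 0.0, -0.01, -0.04, 0.0, 0.0, -1.0],
[255, 0.0, -0.01, -0.03, 0.0, 0.0, -1.0],
[255, 0.0, -0.02, -0.03, 0.0, 0.0, -1.0],
[255, 0.0, -0.01, -0.03, 0.0, 0.0, -1.0],
[255, 0.0, -0.01, -0.03, 0.0, 0.0, -1.0],
[255, 0.0, -0.02, -0.04, 0.0, 0.0, -1.0]
--
now yaw -156.91 end [0.49   0.1403 0.1502]
```

jog_arm([
  [255,-0.01,-0.01,-0.03,-0.02,0.02,-1],
  [255,-0.01,-0.01,-0.03,0,0,-1],
  [255,0,-0.01,-0.04,0,0,-1],
  [255,-0.01,-0.01,-0.03,0,0,-1],
  [255,0,-0.01,-0.03,0,0,-1],
  [255,-0.01,-0.02,-0.03,0,0,-1],
  [255,0,-0.01,-0.04,0,0,-1],
  [255,0,-0.01,-0.03,0,0,-1],
  [255,0,-0.02,-0.03,0,0,-1],
  [255,0,-0.01,-0.03,0,0,-1],
  [255,0,-0.01,-0.03,0,0,-1],
  [255,0,-0.02,-0.04,0,0,-1],
])

```text
t: 10.58
tcp_pos: [0.4899, 0.1402, 0.1501]
tcp_rot: [3.136, -0.189, -0.001]
wrist_force: [0.1, -0.6, -0.4]
gripper_width: 0.324
grip_force: 30.0
```

Run:
```python
from h import *
s,p,r=pose();print(p,s['qpos'].round(2),s['grip_force'])
c=snap('side','s2')
plan((.519,.3255,.144),97.5,40,255,turn=97.5-np.degrees(np.arctan2(*r.as_matrix()[[1,0],1])))
```

```text
[0.48991608 0.14016926 0.15014515] [-1.3   0.78  1.36  2.07 -0.89  1.08 -1.19] 29.999532604124397
[255, 0.0, -0.08, 0.0, -0.01, 0.0, -0.97],
[255, 0.01, -0.08, 0.01, 0.0, 0.0, -0.97],
[255, 0.02, -0.07, 0.0, 0.0, 0.0, -0.98],
[255, 0.02, -0.08, 0.0, 0.0, 0.0, -0.97],
[255, 0.03, -0.07, 0.0, 0.0, 0.0, -0.97],
[255, 0.03, -0.07, 0.01, 0.0, 0.0, -0.97],
[255, 0.04, -0.07, 0.0, 0.0, 0.0, -0.97],
[255, 0.05, -0.06, 0.0, 0.0, 0.0, -0.98],
[255, 0.05, -0.06, 0.0, 0.0, 0.0, -0.97],
[255, 0.06, -0.05, 0.01, 0.0, 0.0, -0.97],
[255, 0.06, -0.05, 0.0, 0.0, 0.0, -0.97],
[255, 0.06, -0.05, 0.0, 0.0, 0.0, -0.97]
--
[255, 0.07, -0.03, 0.01, 0.0, 0.0, -0.98],
[255, 0.07, -0.04, 0.0, 0.0, 0.0, -0.97],
[255, 0.07, -0.02, 0.0, 0.0, 0.0, -0.97],
[255, 0.08, -0.02, 0.0, 0.0, 0.0, -0.97],
[255, 0.08, -0.02, 0.01, 0.0, 0.0, -0.98],
[255, 0.07, -0.01, 0.0, 0.0, 0.0, -0.97],
[255, 0.08, 0.0, 0.0, 0.0, 0.0, -0.97],
[255, 0.08, 0.01, 0.0, 0.0, 0.0, -0.97],
[255, 0.08, 0.01, 0.01, 0.0, 0.0, -0.97],
[255, 0.07, 0.02, 0.0, 0.0, 0.0, -0.98],
[255, 0.07, 0.03, 0.0, 0.0, 0.0, -0.97],
[255, 0.08, 0.03, 0.0, 0.0, 0.0, -0.97]
--
[255, 0.06, 0.04, 0.01, 0.0, 0.0, -0.97],
[255, 0.07, 0.04, 0.0, 0.0, 0.0, -0.97],
[255, 0.06, 0.05, 0.0, 0.0, 0.0, -0.98],
[255, 0.06, 0.05, 0.01, 0.0, 0.0, -0.97],
[255, 0.05, 0.06, 0.0, 0.0, 0.0, -0.97],
[255, 0.05, 0.06, 0.0, 0.0, 0.0, -0.97],
[255, 0.04, 0.07, 0.0, 0.0, 0.0, -0.97],
[255, 0.03, 0.07, 0.01, 0.0, 0.0, -0.98],
[255, 0.03, 0.07, 0.0, 0.0, 0.0, -0.97],
[255, 0.03, 0.07, 0.0, 0.0, 0.0, -0.97],
[255, 0.01, 0.08, 0.0, 0.0, 0.0, -0.97],
[255, 0.01, 0.08, 0.01, 0.0, 0.0, -0.97]
--
[255, 0.01, 0.08, 0.0, 0.0, 0.0, -0.98],
[255, 0.0, 0.07, 0.0, 0.0, 0.0, -0.97],
[255, -0.01, 0.08, 0.01, 0.0, 0.0, -0.97],
[255, -0.02, 0.08, 0.0, 0.0, 0.0, -0.97],
now yaw -96.76 end [0.519  0.3256 0.1439]
```

View pics/s2.png

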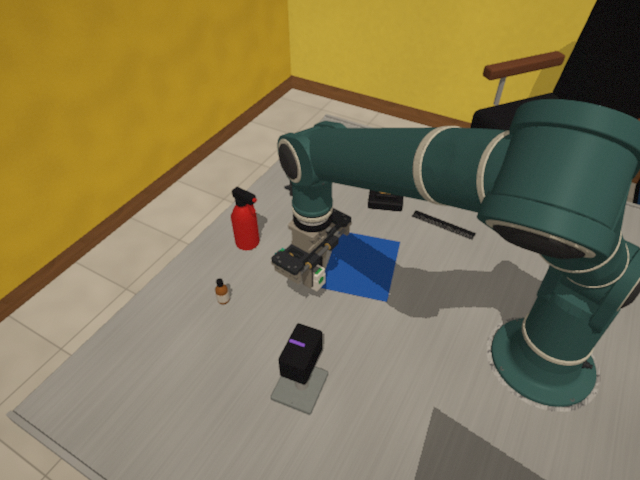

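The side view shows the elbow high and clear, with the cap still held at (318,278). I'll carry on, turning toward the lamp.

jog_arm([
  [255,0,-0.08,0,-0.01,0,-0.97],
  [255,0.01,-0.08,0.01,0,0,-0.97],
  [255,0.02,-0.07,0,0,0,-0.98],
  [255,0.02,-0.08,0,0,0,-0.97],
  [255,0.03,-0.07,0,0,0,-0.97],
  [255,0.03,-0.07,0.01,0,0,-0.97],
  [255,0.04,-0.07,0,0,0,-0.97],
  [255,0.05,-0.06,0,0,0,-0.98],
  [255,0.05,-0.06,0,0,0,-0.97],
  [255,0.06,-0.05,0.01,0,0,-0.97],
  [255,0.06,-0.05,0,0,0,-0.97],
  [255,0.06,-0.05,0,0,0,-0.97],
])

```text
t: 12.12
tcp_pos: [0.4987, 0.1958, 0.148]
tcp_rot: [2.831, 1.36, -0.002]
wrist_force: [0.0, 0.4, -0.5]
gripper_width: 0.324
grip_force: 30.0
```

jog_arm([
  [255,0.07,-0.03,0.01,0,0,-0.98],
  [255,0.07,-0.04,0,0,0,-0.97],
  [255,0.07,-0.02,0,0,0,-0.97],
  [255,0.08,-0.02,0,0,0,-0.97],
  [255,0.08,-0.02,0.01,0,0,-0.98],
  [255,0.07,-0.01,0,0,0,-0.97],
  [255,0.08,0,0,0,0,-0.97],
  [255,0.08,0.01,0,0,0,-0.97],
  [255,0.08,0.01,0.01,0,0,-0.97],
  [255,0.07,0.02,0,0,0,-0.98],
  [255,0.07,0.03,0,0,0,-0.97],
  [255,0.08,0.03,0,0,0,-0.97],
])

```text
t: 13.62
tcp_pos: [0.5078, 0.2512, 0.1461]
tcp_rot: [1.809, 2.568, -0.003]
wrist_force: [0.5, -0.0, -0.7]
gripper_width: 0.328
grip_force: 30.0
```

Run:
```python
from h import *
s,p,r=pose();print(p,s['qpos'].round(2),s['grip_force'])
plan((.519,.3255,.144),97.5,16,255)
```

```text
[0.50784409 0.2512403  0.14610765] [-1.16  0.56  0.85  1.93 -0.53  0.9   0.3 ] 29.999533505178988
[255, 0.07, 0.04, 0.0, -0.02, 0.02, -0.97],
[255, 0.06, 0.04, 0.0, 0.0, 0.0, -0.98],
[255, 0.07, 0.05, 0.01, 0.0, 0.0, -0.97],
[255, 0.05, 0.05, 0.0, 0.0, 0.0, -0.97],
[255, 0.06, 0.06, 0.0, 0.0, 0.0, -0.97],
[255, 0.04, 0.06, 0.0, 0.0, 0.0, -0.98],
[255, 0.05, 0.07, 0.01, 0.0, 0.0, -0.97],
[255, 0.03, 0.07, 0.0, 0.0, 0.0, -0.97],
[255, 0.03, 0.07, 0.0, 0.0, 0.0, -0.98],
[255, 0.03, 0.07, 0.0, 0.0, 0.0, -0.97],
[255, 0.02, 0.08, 0.0, 0.0, 0.0, -0.97],
[255, 0.01, 0.08, 0.01, 0.0, 0.0, -0.97]
--
[255, 0.0, 0.07, 0.0, 0.0, 0.0, -0.98],
[255, 0.0, 0.08, 0.0, 0.0, 0.0, -0.97],
[255, -0.01, 0.08, 0.0, 0.0, 0.0, -0.97],
[255, -0.01, 0.08, 0.01, 0.0, 0.0, -0.98],
now yaw 19.67 end [0.5187 0.3257 0.1437]
```

jog_arm([
  [255,0.07,0.04,0,-0.02,0.02,-0.97],
  [255,0.06,0.04,0,0,0,-0.98],
  [255,0.07,0.05,0.01,0,0,-0.97],
  [255,0.05,0.05,0,0,0,-0.97],
  [255,0.06,0.06,0,0,0,-0.97],
  [255,0.04,0.06,0,0,0,-0.98],
  [255,0.05,0.07,0.01,0,0,-0.97],
  [255,0.03,0.07,0,0,0,-0.97],
  [255,0.03,0.07,0,0,0,-0.98],
  [255,0.03,0.07,0,0,0,-0.97],
  [255,0.02,0.08,0,0,0,-0.97],
  [255,0.01,0.08,0.01,0,0,-0.97],
])

```text
t: 15.12
tcp_pos: [0.5162, 0.3072, 0.1443]
tcp_rot: [0.327, 3.124, -0.0]
wrist_force: [0.1, 0.6, -0.5]
gripper_width: 0.321
grip_force: 30.0
```

jog_arm([
  [255,0,0.07,0,0,0,-0.98],
  [255,0,0.08,0,0,0,-0.97],
  [255,-0.01,0.08,0,0,0,-0.97],
  [255,-0.01,0.08,0.01,0,0,-0.98],
  [255,0,0,0,0,0,0],
  [255,0,0,0,0,0,0],
  [255,0,0,0,0,0,0],
])

```text
t: 16.0
tcp_pos: [0.5187, 0.3261, 0.1431]
tcp_rot: [0.205, -3.135, 0.002]
wrist_force: [-0.0, -0.2, -0.3]
gripper_width: 0.325
grip_force: 30.0
```

Run:
```python
from h import *
s,p,r=pose();print(p,r.as_matrix().round(3),s['qpos'].round(2),s['grip_force'])
c=snap('wrist','w3'); 
t=snap('top','t3'); s2=snap('side','s3')
cr=lambda c,u,v,w,h,W,H: cv2.resize(c['color'][v:v+h,u:u+w],(W,H),interpolation=cv2.INTER_CUBIC)
cv2.imwrite('pics/m3.png',np.hstack([cv2.resize(c['color'],(400,300)),cr(s2,220,240,160,120,400,300)]))
```

```text
[0.5186788  0.32607795 0.14311151] [[-0.992 -0.13  -0.   ]
 [-0.13   0.992 -0.001]
 [ 0.    -0.001 -1.   ]] [-0.98  0.54  0.49  1.8  -0.32  0.88  1.35] 29.999942968133837
```

View pics/m3.png

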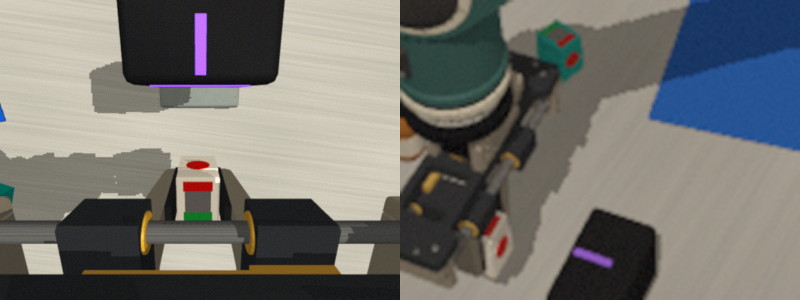

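The wrist view shows the red dot squarely facing the lamp's violet window edge at (200,86). I'll hold for a second, then turn back 180°.

jog_arm([
  [255,0,0,0,0,0,0],
  [255,0,0,0,0,0,0],
  [255,0,0,0,0,0,0],
  [255,0,0,0,0,0,0],
  [255,0,0,0,0,0,0],
  [255,0,0,0,0,0,0],
  [255,0,0,0,0,0,0],
  [255,0,0,0,0,0,0],
  [255,0,0,0,0,0,0],
])

```text
t: 17.27
tcp_pos: [0.5186, 0.3265, 0.1429]
tcp_rot: [0.207, -3.134, 0.002]
wrist_force: [-0.3, -0.1, -0.2]
gripper_width: 0.325
grip_force: 30.0
```

jog_arm([
  [255,0,0,0,0,0,1],
  [255,0,0,0,0,0,1],
  [255,0,0,0,0,0,1],
  [255,0,0,0,0,0,1],
  [255,0,0,0,0,0,1],
  [255,0,0,0,0,0,1],
  [255,0,0,0,0,0,1],
  [255,0,0,0,0,0,1],
  [255,0,0,0,0,0,1],
  [255,0,0,0,0,0,1],
  [255,0,0,0,0,0,1],
  [255,0,0,0,0,0,1],
])

```text
t: 18.77
tcp_pos: [0.5186, 0.3267, 0.143]
tcp_rot: [1.392, 2.816, -0.002]
wrist_force: [0.7, 0.3, -0.1]
gripper_width: 0.327
grip_force: 30.0
```

jog_arm([
  [255,0,0,0,0,0,1],
  [255,0,0,0,0,0,1],
  [255,0,0,0,0,0,1],
  [255,0,0,0,0,0,1],
  [255,0,0,0,0,0,1],
  [255,0,0,0,0,0,1],
  [255,0,0,0,0,0,1],
  [255,0,0,0,0,0,1],
  [255,0,0,0,0,0,1],
  [255,0,0,0,0,0,1],
  [255,0,0,0,0,0,1],
  [255,0,0,0,0,0,1],
])

```text
t: 20.27
tcp_pos: [0.5185, 0.3268, 0.1429]
tcp_rot: [2.613, 1.743, -0.001]
wrist_force: [-0.7, -0.6, -0.5]
gripper_width: 0.324
grip_force: 30.0
```

Run:
```python
from h import *
s,p,r=pose();print(p,s['qpos'].round(2),s['grip_force'])
plan((.519,.3255,.144),-82.5,12,255)
```

```text
[0.51853964 0.32675029 0.14293442] [-1.31  0.72  1.    1.82 -0.71  1.01 -0.41] 29.998229595366865
[255, 0.0, 0.0, 0.0, 0.0, 0.01, 1.0],
[255, 0.0, 0.0, 0.0, 0.0, 0.0, 1.0],
[255, 0.0, 0.0, 0.0, 0.0, 0.0, 1.0],
[255, 0.0, 0.01, -0.01, 0.0, 0.0, 0.99],
[255, -0.01, 0.0, 0.0, 0.0, 0.0, 1.0],
[255, 0.0, 0.0, 0.0, 0.0, 0.0, 1.0],
[255, 0.0, 0.0, 0.0, 0.0, 0.0, 1.0],
[255, 0.0, 0.0, 0.0, 0.0, 0.0, 1.0],
[255, 0.0, 0.0, 0.0, 0.0, 0.0, 1.0],
[255, 0.0, 0.01, 0.0, 0.0, 0.0, 1.0],
[255, 0.0, 0.0, -0.01, 0.0, 0.0, 1.0],
[255, 0.0, 0.0, 0.0, 0.0, 0.0, 0.99]
--
now yaw -22.58 end [0.5188 0.3254 0.1441]
```

jog_arm([
  [255,0,0,0,0,0.01,1],
  [255,0,0,0,0,0,1],
  [255,0,0,0,0,0,1],
  [255,0,0.01,-0.01,0,0,1],
  [255,-0.01,0,0,0,0,1],
  [255,0,0,0,0,0,1],
  [255,0,0,0,0,0,1],
  [255,0,0,0,0,0,1],
  [255,0,0,0,0,0,1],
  [255,0,0.01,0,0,0,1],
  [255,0,0,-0.01,0,0,1],
  [255,0,0,0,0,0,1],
])

```text
t: 21.78
tcp_pos: [0.5188, 0.3255, 0.1441]
tcp_rot: [3.135, 0.204, -0.0]
wrist_force: [-0.2, -0.1, 0.2]
gripper_width: 0.325
grip_force: 30.0
```

jog_arm([
  [255,0,0,0,0,0,0],
  [255,0,0,0,0,0,0],
  [255,0,0,0,0,0,0],
  [255,0,0,0,0,0,0],
  [255,0,0,0,0,0,0],
  [255,0,0,0,0,0,0],
  [255,0,0,0,0,0,0],
  [255,0,0,0,0,0,0],
  [255,0,0,0,0,0,0],
  [255,0,0,0,0,0,0],
  [255,0,0,0,0,0,0],
])

```text
t: 23.15
tcp_pos: [0.519, 0.3252, 0.1442]
tcp_rot: [3.134, 0.207, 0.0]
wrist_force: [0.4, 0.4, -0.3]
gripper_width: 0.325
grip_force: 30.0
```

Run:
```python
from h import *
s,p,r=pose();print(p,s['qpos'].round(2),s['grip_force'],r.as_matrix().round(3))
plan((.512,-.318,.26),-69,24,255)
```

```text
[0.51896581 0.32515501 0.14415954] [-1.41  0.86  1.22  1.82 -0.9   1.14 -1.31] 29.999849705491215 [[ 0.991  0.132  0.   ]
 [ 0.132 -0.991 -0.   ]
 [ 0.     0.    -1.   ]]
[255, -0.06, 0.44, -0.08, 0.01, 0.0, -0.11],
[255, -0.07, 0.44, -0.08, 0.0, 0.0, -0.11],
[255, -0.07, 0.44, -0.08, 0.0, 0.0, -0.12],
[255, -0.08, 0.44, -0.08, 0.0, 0.0, -0.11],
[255, -0.08, 0.44, -0.08, 0.0, 0.0, -0.11],
[255, -0.09, 0.44, -0.08, 0.0, 0.0, -0.11],
[255, -0.09, 0.44, -0.08, 0.0, 0.0, -0.11],
[255, -0.09, 0.44, -0.08, 0.0, 0.0, -0.12],
[255, -0.1, 0.43, -0.09, 0.0, 0.0, -0.11],
[255, -0.1, 0.44, -0.08, 0.0, 0.0, -0.11],
[255, -0.11, 0.43, -0.08, 0.0, 0.0, -0.11],
[255, -0.11, 0.43, -0.08, 0.0, 0.0, -0.11]
--
[255, -0.11, 0.44, -0.08, 0.0, 0.0, -0.12],
[255, -0.12, 0.43, -0.08, 0.0, 0.0, -0.11],
[255, -0.12, 0.42, -0.08, 0.0, 0.0, -0.11],
[255, -0.13, 0.43, -0.08, 0.0, 0.0, -0.11],
[255, -0.13, 0.43, -0.08, 0.0, 0.0, -0.11],
[255, -0.14, 0.43, -0.08, 0.0, 0.0, -0.12],
[255, -0.14, 0.42, -0.08, 0.0, 0.0, -0.11],
[255, -0.14, 0.42, -0.08, 0.0, 0.0, -0.11],
[255, -0.15, 0.42, -0.08, 0.0, 0.0, -0.11],
[255, -0.15, 0.42, -0.08, 0.0, 0.0, -0.11],
[255, -0.16, 0.42, -0.08, 0.0, 0.0, -0.12],
[255, -0.16, 0.42, -0.08, 0.0, 0.0, -0.11]
--
now yaw -82.44 end [ 0.5121 -0.3181  0.2597]
```

jog_arm([
  [255,-0.06,0.44,-0.08,0,0,-0.11],
  [255,-0.07,0.44,-0.08,0,0,-0.11],
  [255,-0.07,0.44,-0.08,0,0,-0.12],
  [255,-0.08,0.44,-0.08,0,0,-0.11],
  [255,-0.08,0.44,-0.08,0,0,-0.11],
  [255,-0.09,0.44,-0.08,0,0,-0.11],
  [255,-0.09,0.44,-0.08,0,0,-0.11],
  [255,-0.09,0.44,-0.08,0,0,-0.12],
  [255,-0.1,0.43,-0.09,0,0,-0.11],
  [255,-0.1,0.44,-0.08,0,0,-0.11],
  [255,-0.11,0.43,-0.08,0,0,-0.11],
  [255,-0.11,0.43,-0.08,0,0,-0.11],
])

```text
t: 24.65
tcp_pos: [0.5151, 0.0029, 0.2027]
tcp_rot: [3.117, 0.39, 0.0]
wrist_force: [-0.1, -0.4, -0.1]
gripper_width: 0.325
grip_force: 30.0
```

jog_arm([
  [255,-0.11,0.44,-0.08,0,0,-0.12],
  [255,-0.12,0.43,-0.08,0,0,-0.11],
  [255,-0.12,0.42,-0.08,0,0,-0.11],
  [255,-0.13,0.43,-0.08,0,0,-0.11],
  [255,-0.13,0.43,-0.08,0,0,-0.11],
  [255,-0.14,0.43,-0.08,0,0,-0.12],
  [255,-0.14,0.42,-0.08,0,0,-0.11],
  [255,-0.14,0.42,-0.08,0,0,-0.11],
  [255,-0.15,0.42,-0.08,0,0,-0.11],
  [255,-0.15,0.42,-0.08,0,0,-0.11],
  [255,-0.16,0.42,-0.08,0,0,-0.12],
  [255,0,0,0,0,0,0],
])

```text
t: 26.15
tcp_pos: [0.5113, -0.2934, 0.256]
tcp_rot: [3.091, 0.552, 0.001]
wrist_force: [-0.6, 0.7, -0.5]
gripper_width: 0.323
grip_force: 30.0
```

Run:
```python
from h import *
s,p,r=pose();print(p,s['qpos'].round(2),s['grip_force'],r.as_matrix().round(3))
c=snap('wrist','w4');t=snap('top','t4')
P=cloud(c)
print('stud',fit(c,(.512,-.318),.02,.17,.192),'dock',fit(c,(.512,-.318),.08,.024,.04))
q=fit(c,p[:2],.04,p[2]-.009+.02,p[2]-.009+.03); print('captop',q, 'rel tool',r.inv().apply(np.array([*q[2][0]/1000,p[2]])-p))
cv2.imwrite('pics/m4.png',np.hstack([cv2.resize(c['color'],(400,300)),cv2.resize(t['color'][195:285,415:535],(400,300))]))
```

```text
[ 0.51133155 -0.29335237  0.25603057] [-0.38  0.59  1.21  1.79 -0.6   1.19 -0.21] 29.999650900717825 [[ 0.938  0.346  0.001]
 [ 0.346 -0.938 -0.002]
 [ 0.     0.002 -1.   ]]
stud (258, array([ 0.5178, -0.3169,  0.1807]), [array([ 516.7, -317.9]), array([15. ,  8.7]), np.float64(38.0)]) dock (2641, array([ 0.5319, -0.3066,  0.0289]), [array([ 517.9, -315.9]), array([89.2, 84.9]), np.float64(20.4)])
captop (5752, array([ 0.5135, -0.2925,  0.2705]), [array([ 511.2, -293.3]), array([34.2, 61.1]), np.float64(20.6)]) rel tool [-1.05312782e-04 -9.46448415e-05 -1.89925709e-07]
```

View pics/m4.png

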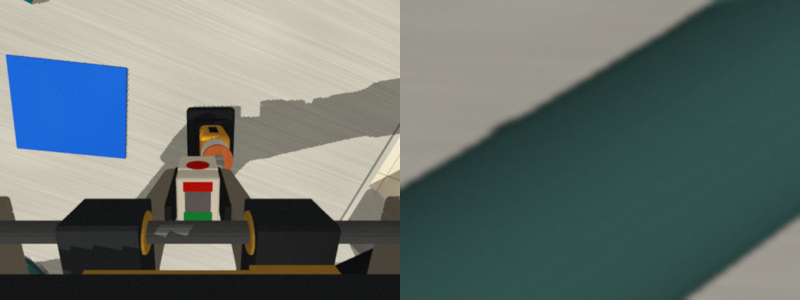

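The wrist view shows the cap lined up with the clipper, with the clipper's black-striped x face at (212,130) and the stud partly hidden behind the cap. I'll back off 45 mm along tool x so the stud and the cap's front edge show in one wrist image.

Run:
```python
from h import *
plan((.47,-.334,.256),-69,4,255)
```

```text
[255, -0.23, 0.11, 0.0, -0.01, 0.0, -0.03],
[255, -0.23, 0.11, -0.01, 0.0, 0.0, -0.03],
[255, -0.22, 0.1, 0.0, 0.0, 0.0, -0.02],
[255, -0.23, 0.11, 0.0, 0.0, 0.0, -0.03],
now yaw -69.56 end [ 0.4701 -0.3339  0.2557]
```

jog_arm([
  [255,-0.23,0.11,0,-0.01,0,-0.03],
  [255,-0.23,0.11,-0.01,0,0,-0.03],
  [255,-0.22,0.1,0,0,0,-0.02],
  [255,-0.23,0.11,0,0,0,-0.03],
  [255,0,0,0,0,0,0],
  [255,0,0,0,0,0,0],
  [255,0,0,0,0,0,0],
])

```text
t: 27.12
tcp_pos: [0.4708, -0.3339, 0.2559]
tcp_rot: [3.088, 0.575, 0.0]
wrist_force: [0.1, -0.1, -0.1]
gripper_width: 0.325
grip_force: 30.0
```

Run:
```python
from h import *
s,p,r=pose();print(p,s['qpos'].round(2),r.as_matrix().round(3))
c=snap('wrist','w5');P=cloud(c)
print('stud',fit(c,(.512,-.318),.02,.168,.192),'tip',fit(c,(.512,-.318),.02,.184,.19),'collar',fit(c,(.512,-.318),.03,.161,.168),'dock',fit(c,(.512,-.318),.08,.024,.04))
b=c['color'].astype(int)
T=r.inv().apply((P-p).reshape(-1,3)).reshape(P.shape)
m=(np.abs(T[...,1])<.0125)&(T[...,0]>-.03)&(T[...,0]<.03)&(T[...,2]<-.0)&(T[...,2]>-.03)
q=T[m];print(len(q),'z',np.percentile(q[:,2],[1,5,50,95]).round(4),'x',np.percentile(q[:,0],[1,50,97,99.5]).round(4))
f=q[q[:,2]>-.008];print('face x',len(f),np.median(f[:,0]) if len(f) else 0)
cv2.imwrite('pics/w5.png',cv2.resize(c['color'][100:400,120:520],(800,600)))
```

```text
[ 0.47078872 -0.33392822  0.25590427] [-0.31  0.57  1.21  1.82 -0.58  1.17 -0.11] [[ 0.933  0.36   0.   ]
 [ 0.36  -0.933 -0.001]
 [-0.     0.001 -1.   ]]
stud (521, array([ 0.5135, -0.3172,  0.181 ]), [array([ 512.9, -317.5]), array([20.4, 13.2]), np.float64(20.2)]) tip (129, array([ 0.5128, -0.3175,  0.1859]), [array([ 512.8, -317.5]), array([7.7, 8.3]), np.float64(85.8)]) collar (1712, array([ 0.5134, -0.3172,  0.1644]), [array([ 512.6, -317.7]), array([36.7, 36.3]), np.float64(19.7)]) dock (3575, array([ 0.5204, -0.3148,  0.0288]), [array([ 513.2, -317.5]), array([98.2, 84.7]), np.float64(20.9)])
4645 z [-0.0158 -0.0154 -0.0143 -0.0051] x [-0.0154  0.0038  0.0164  0.0167]
face x 370 0.01625055609801482
```

View pics/w5.png

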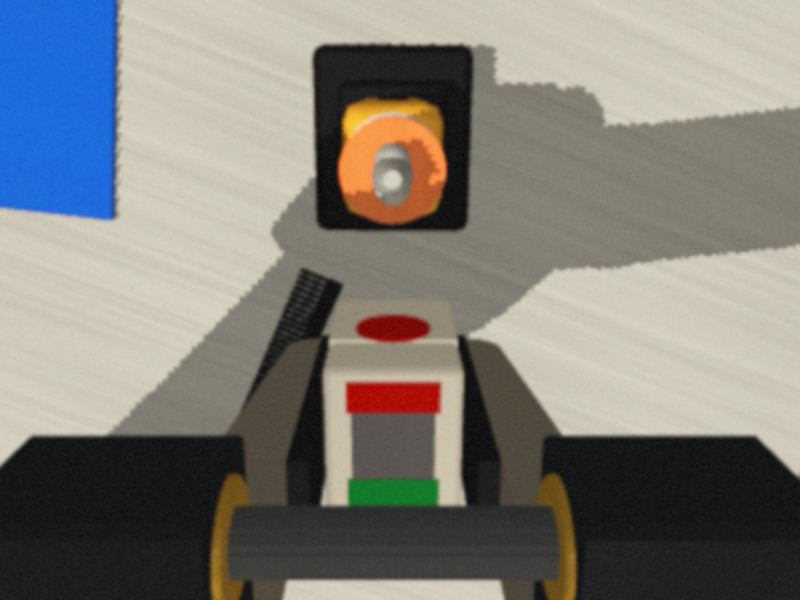

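The view shows the stud tip at (393,180), directly ahead of the cap's centreline at x≈393, so it is aligned sideways. The cap centre sits 1.5 mm back along tool x and its mouth is 33 mm below the TCP. The stud measures (0.5127, -0.3176), so the TCP goes to (0.5141, -0.3171).

Run:
```python
from h import *
plan((.5141,-.3171,.228),-69,6,255)
```

```text
[255, 0.13, 0.0, 0.08, 0.01, 0.0, 0.0],
[255, 0.13, 0.0, 0.08, 0.0, 0.0, 0.01],
[255, 0.13, 0.0, 0.07, 0.0, 0.0, 0.0],
[255, 0.13, 0.0, 0.08, 0.0, 0.0, 0.0],
[255, 0.13, 0.0, 0.08, 0.0, 0.0, 0.0],
[255, 0.13, 0.0, 0.08, 0.0, 0.0, 0.01],
now yaw -68.92 end [ 0.5144 -0.3172  0.2277]
```

jog_arm([
  [255,0.13,0,0.08,0.01,0,0],
  [255,0.13,0,0.08,0,0,0.01],
  [255,0.13,0,0.07,0,0,0],
  [255,0.13,0,0.08,0,0,0],
  [255,0.13,0,0.08,0,0,0],
  [255,0.13,0,0.08,0,0,0.01],
  [255,0,0,0,0,0,0],
  [255,0,0,0,0,0,0],
])

```text
t: 28.18
tcp_pos: [0.5137, -0.318, 0.2279]
tcp_rot: [3.089, 0.569, -0.0]
wrist_force: [-0.3, -0.9, -0.7]
gripper_width: 0.327
grip_force: 30.0
```

Run:
```python
from h import *
s,p,r=pose();print(p,s['qpos'].round(2),s['wrist_force'])
plan((.5141,-.3171,.210),-69,6,255)
```

```text
[ 0.51369732 -0.31799069  0.22794887] [-0.3   0.64  1.16  1.78 -0.64  1.16 -0.14] [-0.34374343 -0.91872424 -0.74673687]
[255, 0.0, 0.0, 0.05, 0.01, 0.0, 0.0],
[255, 0.0, 0.0, 0.05, 0.0, 0.0, -0.01],
[255, 0.01, -0.01, 0.05, 0.0, 0.0, 0.0],
[255, 0.0, 0.0, 0.05, 0.0, 0.0, 0.0],
[255, 0.0, 0.0, 0.05, 0.0, 0.0, -0.01],
[255, 0.0, 0.0, 0.05, 0.0, 0.0, 0.0],
now yaw -69.11 end [ 0.514  -0.3172  0.2099]
```

jog_arm([
  [255,0.01,-0.01,0.05,0,0,0],
  [255,0,0,0.05,0,0,0],
  [255,0,0,0.05,0,0,0],
  [255,0,0,0.05,0,0,0],
  [255,0,0,0.05,0,0,0],
  [255,0,0,0.05,0,0,0],
  [255,0,0,0,0,0,0],
])

```text
t: 29.05
tcp_pos: [0.5145, -0.3175, 0.2105]
tcp_rot: [3.088, 0.57, 0.001]
wrist_force: [0.0, -0.3, 4.7]
gripper_width: 0.325
grip_force: 30.0
```

The mouth is about 10 mm below the stud tip with 4.7 N, so it has entered and met the balls. I'll keep pushing gently.

jog_arm([
  [255,0,0,0.03,0,0,0],
  [255,0,0,0.03,0,0,0],
  [255,0,0,0,0,0,0],
])

```text
t: 29.42
tcp_pos: [0.5148, -0.3182, 0.2073]
tcp_rot: [3.086, 0.569, 0.002]
wrist_force: [0.4, -1.2, 4.0]
gripper_width: 0.326
grip_force: 30.0
```

jog_arm([
  [255,0,0,0.02,0,0,0],
  [255,0,0,0.02,0,0,0],
  [255,0,0,0,0,0,0],
])

```text
t: 29.8
tcp_pos: [0.514, -0.3167, 0.2025]
tcp_rot: [3.089, 0.57, -0.002]
wrist_force: [2.3, -3.6, -9.1]
gripper_width: 0.328
grip_force: 30.0
```

It clicked: the force flipped sign as the cap was drawn down. Now I'll press onto the collar.

jog_arm([
  [255,0,0,0.03,0,0,0],
  [255,0,0,0.03,0,0,0],
  [255,0,0,0.02,0,0,0],
  [255,0,0,0,0,0,0],
  [255,0,0,0,0,0,0],
])

```text
t: 30.42
tcp_pos: [0.5144, -0.3169, 0.1992]
tcp_rot: [3.089, 0.57, 0.0]
wrist_force: [0.2, 0.0, -0.8]
gripper_width: 0.324
grip_force: 30.0
```

jog_arm([
  [255,0,0,0.02,0,0,0],
  [255,0,0,0.02,0,0,0],
  [255,0,0,0,0,0,0],
  [255,0,0,0,0,0,0],
])

```text
t: 30.92
tcp_pos: [0.5144, -0.317, 0.1969]
tcp_rot: [3.089, 0.57, 0.001]
wrist_force: [-1.1, 0.1, 4.1]
gripper_width: 0.324
grip_force: 30.0
```

jog_arm([
  [255,0,0,0.03,0,0,0],
  [255,0,0,0.03,0,0,0],
  [255,0,0,0,0,0,0],
  [255,0,0,0,0,0,0],
])

```text
t: 31.42
tcp_pos: [0.5144, -0.317, 0.1938]
tcp_rot: [3.089, 0.57, 0.001]
wrist_force: [-2.7, 1.5, 9.2]
gripper_width: 0.323
grip_force: 30.0
```

jog_arm([
  [255,0,0,0.01,0,0,0],
  [255,0,0,0,0,0,0],
  [255,0,0,0,0,0,0],
  [255,0,0,0,0,0,0],
  [255,0,0,0,0,0,0],
  [255,0,0,0,0,0,0],
])

```text
t: 32.17
tcp_pos: [0.5145, -0.317, 0.1933]
tcp_rot: [3.089, 0.57, 0.001]
wrist_force: [-1.6, 2.4, 9.2]
gripper_width: 0.326
grip_force: 30.0
```

Run:
```python
from h import *
c=snap('wrist','w6');s,p,r=pose();print(p,s['wrist_force'],s['grip_force'])
P=cloud(c);T=r.inv().apply((P-p).reshape(-1,3)).reshape(P.shape)
m=(np.abs(T[...,1])<.0125)&(np.abs(T[...,0])<.03)&(T[...,2]<0)&(T[...,2]>-.03)
q=T[m];z=np.percentile(q[:,2],[5,30]);print('top z tool',z,'mouth world z',p[2]-z[0]-.048,p[2]-z[1]-.048)
f=q[q[:,2]>-.008];print('face x',np.median(f[:,0]))
```

```text
[ 0.51442156 -0.3170226   0.19327926] [-2.3890206   2.80214514  9.53050419] 30.00193890184164
top z tool [-0.01542704 -0.01467098] mouth world z 0.16070630280967924 0.15995023882782688
face x 0.0162518722611364
```

The mouth is at about z 0.160, roughly 4.5 mm below the seat, with a push of about 9.5 N and a 30 N grip. The cap has not slipped in the gripper, so I'm handing in.

```bash
python3 -c "
from plant import manip
print(manip.sign_off())"
```

```text
the job is handed in; nothing more can be done
None
```

I showed both dot faces to the lamp window for over a second each, clicked the cap home in line with the clipper, and handed in still gripping it and pressing at about 9.5 N (collar in about 4.5 mm), at about 32 s; no verdict came back.

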